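Brush out a lamp glass and fit it over its candle

TASK

Get the candle lamp ready for the stall: with the long brush from the blue jar, sweep the inside of the amber glass shade where it stands, all the way down and all the way up to the rim, two full down-and-up strokes, then stand the brush back in its jar. Then slide the clean shade down over the candle until it sits flat on the brass base; do not drop or knock over the glass, and leave the other wares where they are.

Things in the scene. Friction and masses are not known exactly. Their poses are not given: they have to be found in the camera images.
- brush: Brush, 200 mm, 0.14 kg, round about z; stands head down in the jar. Origin: centre of its flat foot (free end of the head), z up towards the handle. From the foot: cream bristle head 0-75 mm (firm core 50 mm wide, 42 at the foot; soft bristle tips 60 mm wide, without resistance), wire stem 7 mm thick to 104, brass ferrule 25 mm wide to 112, round brown wooden handle 22 mm thick to 200.
- brush_grip (a point): Point on the axis of the brush handle, 160 mm above the foot. Held here from above, the head reaches the bottom of the standing shade with the fingertips clear of its rim.
- shade: Amber glass shade with two gold bands: straight upright sleeve, open at both ends, 120 mm tall, 68 mm outside and 62 mm inside diameter, 0.28 kg, standing loose on the table. Origin: centre of its lower end, z up. Grip it across the outside, from above. Inside it the 60 mm bristles sweep the whole wall when the brush moves along the axis.
- shade_rim (a point): Centre of the shade's upper rim, 120 mm above its lower end. The 75 mm bristle head reaches the rim when the brush foot is 45 mm or more above the shade's lower end, and the bottom when the foot is within 20 mm of it; the head is out of the shade at 120 mm.
- lamp: Loose candle lamp, 0.95 kg: round brass base 116 mm wide, finger loop on its -x side (to 96 mm from the axis, 50 mm high), ivory candle fixed upright in the middle. Origin: centre of the underside, z up. Candle 50 mm thick, bevelled top at 100 mm, wick to 107 mm. At its foot a boss 57 mm thick, 18 to 32 mm above the origin with a bevelled top, centres the shade.
- lamp_seat (a point): On the lamp's axis, 18 mm above its origin: level of the flat brass flange (90 mm wide) around the boss. With the shade fully home its origin is here.
- jar: Blue glazed stoneware brush jar with a white rim, loose, 0.75 kg, 72 mm outside, 60 mm inside diameter, 76 mm tall. Origin: centre of its underside; inner floor 6 mm above it. The brush stands in it head down.
- cup_a: Bystander: white espresso cup with red rim, 60 mm across, 58 mm tall, loose. Origin: centre of its underside.
- cup_b: Bystander: a second cup like cup_a.
- bowl: Bystander: white lidded sugar bowl with gold knob, 112 mm across, 84 mm tall, loose. Origin: centre of its underside.
- frame: Bystander: gilt picture frame lying flat, 200 x 260 mm, 33 mm thick, loose. Origin: centre of its underside.
There are look-alikes about, which are no part of the job. Several things look just like the lamp: the one meant starts farthest from the robot's base. What is shaped like the brush but purple is not meant.

How it is judged (in metres and radians):
On the way, in this order (a step that is already met when the one before it is completed fails the run):
1. first stroke down: the brush foot inside the standing shade, within 20 mm of its lower end (horizontal distance between brush and shade below 0.03 m and height (world z) of shade below 0.015 m and angle between shade's own z axis and vertical below 0.2 rad and z of brush in the frame of shade below 0.02 m), for 0.04 s.
2. first stroke up: the brush still inside the standing shade, foot 42 to 110 mm above its lower end, so that the bristles reach the rim (horizontal distance between brush and shade below 0.03 m and height (world z) of shade below 0.015 m and angle between shade's own z axis and vertical below 0.2 rad and z of brush in the frame of shade between 0.042 and 0.11 m), for 0.04 s.
3. second stroke down: the brush foot inside the standing shade, within 20 mm of its lower end (all of step 1), for 0.04 s.
4. second stroke up: the brush still inside the standing shade, foot 42 to 110 mm above its lower end, so that the bristles reach the rim (all of step 2), for 0.04 s.
At the end, for the whole second after the job is handed in: The shade stands upright (0.06 rad) around the candle on the upright lamp's flange (height within 3 mm, within 6 mm of its axis). The brush stands head down in the upright jar (foot within 14 mm of its floor, 20 mm of its axis, leaning under 0.3 rad). Shade and brush at rest (horizontal distance between shade and lamp below 0.006 m and z of shade in the frame of lamp between 0.015 and 0.021 m and angle between each of shade, lamp, jar's own z axis and vertical below 0.06 rad and z of brush in the frame of jar below 0.02 m and horizontal distance between brush and jar below 0.02 m and angle between brush's own z axis and vertical below 0.3 rad and linear speed of each of shade, brush below 0.02 m/s); the robot touches nothing.
It fails at once if the glass shade is tipped more than 0.35 rad (angle between shade's own z axis and vertical above 0.35 rad).
It fails at once if the glass shade is dropped: off the fingers with its lower end more than 35 mm above the table (17 mm above the flange) (height (world z) of shade above 0.035 m and contact force between the fingers and shade below 0.02 N).
It fails at once if another ware (cup, bowl or frame) is moved more than 20 mm or tipped (distance of any of cup_a, cup_b, bowl, frame from where it was at the start of the episode above 0.02 m or angle between any of cup_a, cup_b's own z axis and vertical above 0.3 rad).
It also fails if it takes over 72 s, if anything falls off the work surface, if the arm or the gripper's body presses on something with over 40 N, if the wrist force passes 120 N, or if a joint passes its speed limit or range.

ROBOT

A 6-joint arm with a two-finger parallel gripper is mounted at the origin on the work surface. World frame = base frame: x ahead of the robot, y to its left, z up, the work surface at z = 0. Lengths are in m, angles in degrees, forces in N, time in s.
With the tool pointing down it reaches from about 0.4 to 0.825 m from the base axis. Payload 7 kg.
Tool frame: the origin (TCP) lies on the centre line of the jaws, within the pads' length; the fingertips stand 22 mm ahead of it and the grasp point (between the pads) lies 3 mm ahead of it (ctrl.finger_overhang is the distance from the TCP to the fingertips, in m); z points along the fingers, y is the line along which they close (so a half turn about z gives the same grasp; the last joint's range is limited). The gripper opens to 88 mm and grips with 3 to 60 N. Pads are 19 mm wide; open, the fingers measure 130 mm over their backs; the gripper's body (78 mm by 193 mm) begins 47 mm behind the grasp point.
Start: joints at [-60.155, 20.546, 0.682, 0, -70.136, -16.507], TCP at [0.156, -0.657, 0.249] pointing down, gripper open.
Joint ranges: [-176.03, 176.03], [-82.01, 121.73], [-58.28, 71.71], [-173.87, 95.51], [-174.79, -0.11], [-173.66, 173.66]. Speed limits (degrees/s): [136.94, 136.94, 172.46, 180, 180, 180].

INTERFACE

Orientations are given as [roll, pitch, yaw] about the fixed x, y, z axes, in that order (R = Rz(yaw) Ry(pitch) Rx(roll)).
In Python, from plant import ctrl gives the robot as it stands. The module is installed in compiled form; this text tells all that it offers.
- The arm moves only by the shell command python3 -m creep 'ROWS'. ROWS is JSON, a list of rows, each an object with "grip": the closure, from 0 (fully open) to 1 (shut); "delta_pos": the shift along the tool's x, y, z scaled (see below), a list of three; "rotation": the turn, a rotation vector about the tool's x, y, z scaled (see below), a list of three. A call has 1 to 5 rows; each row is the pose to reach, as a shift and turn from the pose commanded when the call began, along the tool's axes at that moment; what a row does not reach only later rows make up. The controller multiplies each number of a shift by 10 cm and each number of a turn by pi/2 rad. A row lasts 1/10 s, in which the tool goes at most 50 mm and 8.59 degrees, less where a joint would pass 70% of its speed; a pose out of reach is approached as far as the arm can. A call with a number of a shift or a turn outside -1 to 1 is refused whole. A call with a gripper value outside its range is refused whole. The fingers move at their own pace and stop on an object; the grip force is fixed at half the most. Time passes only in rows, so rows that repeat a pose let the fingers close. It gives the time, the measured TCP pose, the force, the opening and the grip force at its end, in the units of the state.
- ctrl.get_obs(): the state, without advancing time (a new reading comes with each control period).
- ctrl.snapshot(name): name is "scene" or "top" or "wrist"; returns a dict with "color" (420x560x3 uint8, red, green, blue), "intrinsics" (3x3 intrinsics, pixels), "R" (3x3) and "t" (3): a world point X has camera coordinates R X + t. Camera axes: x right, y down, z forward; pixel columns grow to the right and rows downward; lengths in m; the calibration is good to about 2 mm. A picture is of the moment at which its call begins. There is no depth.
- ctrl.close_job(): hands the job in; it is judged then, once.
The state is a dict: "clock": time; "joint_pos": joint angles; "qvel": joint speeds; "tau": joint torques, N m; "tool_pos": TCP position; "orientation": TCP orientation; "force": force on the tool from outside, world axes, zero at the start; "moment": the same for the moment, N m; "opening": finger opening in m; "gripper_force": force on a finger pad.
Only numpy, scipy, OpenCV 4.12 (cv2) and the standard library are available. Lean on these libraries where they do the work, as an engineer would, in place of code of your own. Each camera call takes 0.05 s, during which the arm holds its last target. There are 200 camera calls.

## Working session

There is one attempt and no reset: what is moved stays moved. The work goes in short steps, Python scripts to look and compute and a shell command to move; the robot and the scene stay as the last step left them, time stands still between calls to the robot, and variables do not carry over. Pictures are saved under pics/ and viewed, at most 10 in all, crops included, and the job is handed in when it is done.

```bash
mkdir -p pics; cat > h.py <<'E'
import numpy as np, cv2
from plant import ctrl
from scipy.spatial.transform import Rotation as Rn
def snap(n,f=None):
    s=ctrl.snapshot(n)
    if f: cv2.imwrite('pics/'+f,s['color'][...,::-1])
    return s
def ray(s,uv,z):
    K,R,t=s['intrinsics'],np.array(s['R']),np.array(s['t'])
    c=-R.T@t; d=R.T@np.linalg.inv(K)@np.array([uv[0],uv[1],1.])
    return c+d*(z-c[2])/d[2]
def proj(s,X):
    p=np.array(s['intrinsics'])@(np.array(s['R'])@np.array(X)+s['t']); return p[:2]/p[2]
E
python3 - <<'E'
from h import *
a=snap('top','top.png');b=snap('scene','scene.png')
for s in(a,b): print(np.round(s['intrinsics'],1).tolist(),np.round(-np.array(s['R']).T@s['t'],3),np.round(s['R'],3).tolist())
o=ctrl.get_obs();print(o['clock'],o['tool_pos'],o['orientation'],o['opening'],ctrl.finger_overhang)
E
```

```text
[[546.4, 0.0, 280.3], [0.0, 546.4, 207.0], [0.0, 0.0, 1.0]] [ 0.507 -0.067  1.291] [[-0.001, -1.0, -0.014], [-0.998, 0.002, -0.059], [0.059, 0.014, -0.998]]
[[406.7, 0.0, 281.4], [0.0, 406.7, 208.8], [0.0, 0.0, 1.0]] [1.031 0.096 0.806] [[-0.32, 0.947, -0.006], [0.789, 0.263, -0.556], [-0.525, -0.183, -0.831]]
0.1 [ 0.15561398 -0.6564259   0.24768631] [ 1.79913845e+02 -8.81807140e-03 -1.66668066e+02] 0.08770800115164372 0.022
```

View pics/top.png

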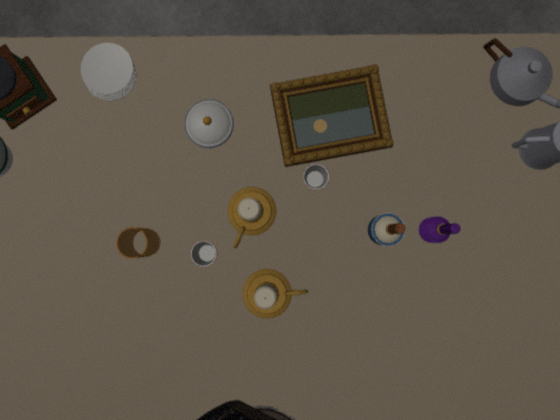

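View pics/scene.png

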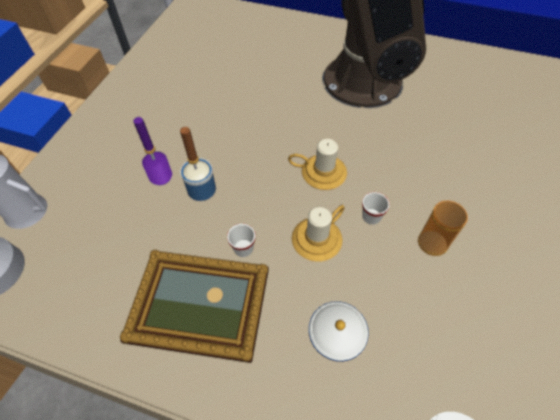

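The top view shows the target lamp at (252,211) (the far one), the shade at (138,242), the brush and jar at (388,229), cups at (204,253) and (316,177), the bowl at (209,123), and the second lamp at (267,293). The scene view agrees with this, with the shade at (442,228) and the brush at (195,170).

```bash
python3 - <<'E'
from h import *
a=cv2.imread('pics/top.png');b=cv2.imread('pics/scene.png')
c=lambda im,x,y,w,h,W,H:cv2.resize(im[y:y+h,x:x+w],(W,H),interpolation=cv2.INTER_CUBIC)
m=np.zeros((600,800,3),np.uint8)
m[:300,:400]=c(a,100,205,80,60,400,300)   # shade top x5
m[:300,400:]=c(a,350,200,80,60,400,300)   # jar top
m[300:,:400]=c(a,215,180,80,60,400,300)   # lamp top
m[300:,400:]=c(b,400,190,80,60,400,300) # shade scene lower
m=np.clip(m*1.7,0,255).astype(np.uint8)
cv2.imwrite('pics/m.png',m)
E
```

```text
(no output)
```

View pics/m.png

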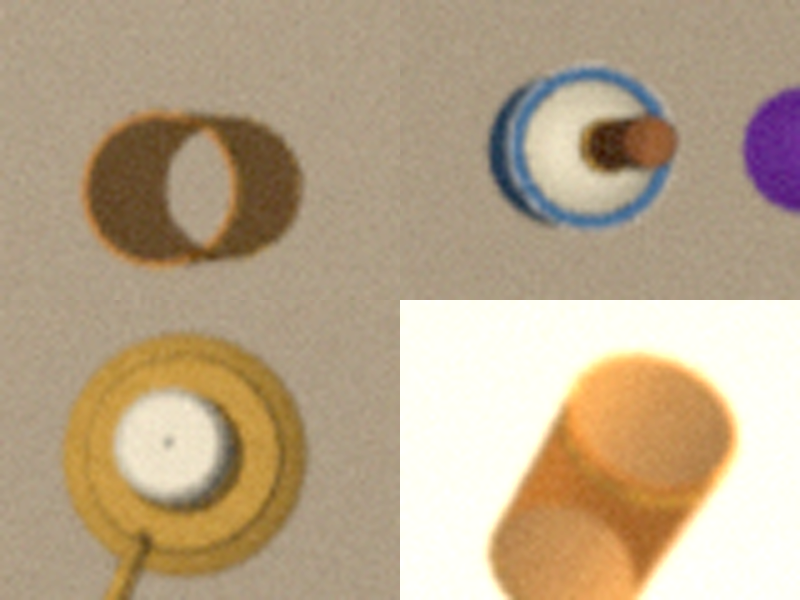

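The mosaic shows four things: the shade rim centre at top pixel (132.0,242.9), the jar rim at (388.4,229.7), the handle top at (400.4,228.4), and the lamp wick at (248.6,208.4) with its base at (252,211).

```bash
python3 - <<'E'
from h import *
s=snap('top'); q=snap('scene')
def mc(im,lo,hi,x0,y0,x1,y1):
    h=cv2.cvtColor(im,cv2.COLOR_RGB2HSV)[y0:y1,x0:x1]; m=cv2.inRange(h,lo,hi)
    n,l,st,c=cv2.connectedComponentsWithStats(m); k=1+np.argmax(st[1:,4]); return st[k]+[x0,y0,0,0,0],c[k]+[x0,y0]
for n,p,z in [('rim',(132,242.9),.12),('jar',(388.4,229.7),.076),('handle',(400.4,228.4),.206),('wick',(248.6,208.4),.107),('ctop',(248.6,208.8),.1),('base',(252,211),.01),('base2',(267,293.5),.01),('cupA',(204,253.5),.058),('cupB',(316,177),.058),('bowl',(209,123.5),.06),('frameNearR',(388,147),.033),('frameNearL',(287,162),.033),('purple',(434,229),.05),('ptop',(455,228.5),.2)]:
    X=ray(s,p,z); print(n,np.round(X,4),'r %.3f'%np.hypot(*X[:2]),np.round(proj(q,X),1))
h=cv2.cvtColor(q['color'],cv2.COLOR_RGB2HSV)
print(mc(s['color'],(5,120,30),(25,255,255),105,215,175,270))
print(mc(q['color'],(5,120,60),(25,255,255),405,190,480,265))
E
```

```text
rim [0.4993 0.2675 0.12  ] r 0.566 [448.9 212.1]
jar [ 0.5276 -0.2898  0.076 ] r 0.602 [195.2 168.6]
handle [ 0.528  -0.2897  0.206 ] r 0.602 [183.6 128.3]
wick [0.5737 0.0181 0.107 ] r 0.574 [318.9 212.2]
ctop [0.5732 0.0186 0.1   ] r 0.574 [319. 214.]
base [0.573  0.0171 0.01  ] r 0.573 [315.5 235.5]
base2 [ 0.3807 -0.0182  0.01  ] r 0.381 [323.1 168.8]
cupA [0.4749 0.122  0.058 ] r 0.490 [374.2 201.5]
cupB [ 0.6474 -0.131   0.058 ] r 0.661 [240.3 233.8]
bowl [0.7705 0.1124 0.06  ] r 0.779 [337.3 323.8]
frameNearR [ 0.7196 -0.2992  0.033 ] r 0.779 [156.5 245.8]
frameNearL [ 0.6854 -0.0654  0.033 ] r 0.689 [263.6 263.3]
purple [ 0.5295 -0.3974  0.05  ] r 0.662 [156.3 165.2]
ptop [ 0.5278 -0.3991  0.2   ] r 0.662 [137.4 118.6]
(array([116, 227,  44,  32, 858]), array([136.84498834, 242.46503497]))
(array([ 419,  201,   49,   55, 1707]), array([442.11892209, 227.25776216]))
```

```bash
python3 -m creep '[{"grip":0,"delta_pos":[-0.2,0.1,-0.1],"rotation":[0,0,-0.09]},{"grip":0,"delta_pos":[-0.4,0.3,-0.2],"rotation":[0,0,-0.18]},{"grip":0,"delta_pos":[-0.6,0.5,-0.3],"rotation":[0,0,-0.27]},{"grip":0,"delta_pos":[-0.8,0.6,-0.3],"rotation":[0,0,-0.36]},{"grip":0,"delta_pos":[-0.9,0.7,-0.3],"rotation":[0,0,-0.44]}]'
python3 -m creep '[{"grip":0,"delta_pos":[-0.2,-0.05,0],"rotation":[0,0,-0.09]},{"grip":0,"delta_pos":[-0.4,-0.1,0],"rotation":[0,0,-0.18]},{"grip":0,"delta_pos":[-0.6,-0.15,0],"rotation":[0,0,-0.27]},{"grip":0,"delta_pos":[-0.8,-0.2,0],"rotation":[0,0,-0.36]},{"grip":0,"delta_pos":[-0.9,-0.2,0],"rotation":[0,0,-0.412]}]'
python3 -c "
from plant import ctrl
o=ctrl.get_obs();print(o['clock'],o['tool_pos'],o['orientation'],o['joint_pos'])"
```

```text
clock: 0.7
tool_pos: [0.2283, -0.567, 0.279]
orientation: [-179.9, -0.0, -126.7]
force: [-0.1, -0.4, -0.3]
opening: 0.0875
gripper_force: 0.0
clock: 1.2
tool_pos: [0.2984, -0.5072, 0.2784]
orientation: [-180.0, 0.0, -89.6]
force: [-0.4, 0.7, -0.2]
opening: 0.0875
gripper_force: 0.0
1.2 [ 0.29844881 -0.50723299  0.27839925] [-1.79996934e+02  1.38585875e-02 -8.96148198e+01] [-4.05158138e+01  1.14277162e+01 -7.97249722e+00 -1.32333633e-02
 -7.06065434e+01  4.09053885e+01]
```

```bash
python3 -m creep '[{"grip":0,"delta_pos":[-0.3,-0.3,0],"rotation":[0,0,0]},{"grip":0,"delta_pos":[-0.6,-0.6,0],"rotation":[0,0,0]},{"grip":0,"delta_pos":[-0.9,-0.9,0],"rotation":[0,0,0]}]'
python3 -m creep '[{"grip":0,"delta_pos":[-0.3,-0.3,0],"rotation":[0,0,0]},{"grip":0,"delta_pos":[-0.6,-0.6,0],"rotation":[0,0,0]},{"grip":0,"delta_pos":[-0.9,-0.9,0],"rotation":[0,0,0]}]'
python3 -m creep '[{"grip":0,"delta_pos":[-0.2,-0.2,0],"rotation":[0,0,0]},{"grip":0,"delta_pos":[-0.36,-0.5,0],"rotation":[0,0,0]},{"grip":0,"delta_pos":[-0.36,-0.5,0],"rotation":[0,0,0]},{"grip":0,"delta_pos":[-0.36,-0.5,0],"rotation":[0,0,0]}]'
python3 - <<'E'
from h import *
o=ctrl.get_obs();print(o['clock'],o['tool_pos'],o['orientation'])
s=snap('wrist','w1.png');p=o['tool_pos'];print(np.round(-s['R'].T@s['t'],3));print([np.round(proj(s,X),1) for X in [(.528,-.29,.206),(.528,-.29,.076)]])
q=snap('scene')
h=cv2.cvtColor(q['color'],cv2.COLOR_RGB2HSV)
E
```

```text
clock: 1.5
tool_pos: [0.388, -0.417, 0.2785]
orientation: [180.0, 0.0, -90.0]
force: [0.9, -0.5, 0.2]
opening: 0.0876
gripper_force: 0.0
clock: 1.8
tool_pos: [0.4782, -0.3266, 0.2787]
orientation: [-180.0, -0.0, -90.0]
force: [-0.1, -1.7, -0.1]
opening: 0.088
gripper_force: 0.0
clock: 2.2
tool_pos: [0.5276, -0.2914, 0.278]
orientation: [179.9, 0.0, -89.9]
force: [-0.3, -0.4, 0.2]
opening: 0.0876
gripper_force: 0.0
2.2 [ 0.527556   -0.29144786  0.27800013] [ 1.79939762e+02  1.66662412e-02 -8.99042272e+01]
[ 0.527 -0.358  0.413]
[array([278.3, 226.1]), array([279.1, 191.8])]
```

View pics/w1.png

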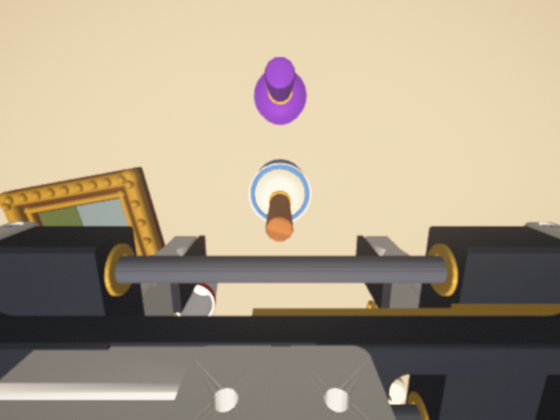

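The wrist view shows the handle top at (279,229), against a predicted (278,226), so the tool is above the brush. The jar rim is at (280,192). I descend and grip.

```bash
python3 -m creep '[{"grip":0,"delta_pos":[-0.02,0,0.3],"rotation":[0,0,0]},{"grip":0,"delta_pos":[-0.02,0,0.6],"rotation":[0,0,0]},{"grip":0,"delta_pos":[-0.02,0,0.9],"rotation":[0,0,0]},{"grip":0,"delta_pos":[-0.02,0,0.9],"rotation":[0,0,0]}]'
python3 -m creep '[{"grip":0,"delta_pos":[0,0,0.19],"rotation":[0,0,0]},{"grip":0,"delta_pos":[0,0,0.19],"rotation":[0,0,0]},{"grip":0.5,"delta_pos":[0,0,0.19],"rotation":[0,0,0]},{"grip":1,"delta_pos":[0,0,0.19],"rotation":[0,0,0]},{"grip":1,"delta_pos":[0,0,0.19],"rotation":[0,0,0]}]'
python3 -m creep '[{"grip":1,"delta_pos":[0,0,0],"rotation":[0,0,0]},{"grip":1,"delta_pos":[0,0,0],"rotation":[0,0,0]},{"grip":1,"delta_pos":[0,0,0],"rotation":[0,0,0]},{"grip":1,"delta_pos":[0,0,0],"rotation":[0,0,0]},{"grip":1,"delta_pos":[0,0,0],"rotation":[0,0,0]}]'
```

```text
clock: 2.7
tool_pos: [0.524, -0.2899, 0.1847]
orientation: [179.6, 0.1, -90.1]
force: [-0.1, -0.8, -1.0]
opening: 0.0877
gripper_force: 0.0
clock: 3.2
tool_pos: [0.5278, -0.2903, 0.1709]
orientation: [-179.9, -0.0, -90.0]
force: [0.2, -0.0, -0.0]
opening: 0.0693
gripper_force: 0.0
clock: 3.7
tool_pos: [0.5272, -0.29, 0.1695]
orientation: [180.0, 0.0, -90.0]
force: [-0.5, -1.1, -0.2]
opening: 0.0293
gripper_force: 0.0
```

```bash
python3 -m creep '[{"grip":1,"delta_pos":[0,0,0],"rotation":[0,0,0]},{"grip":1,"delta_pos":[0,0,0],"rotation":[0,0,0]},{"grip":1,"delta_pos":[0,0,0],"rotation":[0,0,0]},{"grip":1,"delta_pos":[0,0,0],"rotation":[0,0,0]}]'
python3 -m creep '[{"grip":1,"delta_pos":[0,0,-0.15],"rotation":[0,0,0]},{"grip":1,"delta_pos":[0,0,-0.3],"rotation":[0,0,0]},{"grip":1,"delta_pos":[0,0,-0.5],"rotation":[0,0,0]},{"grip":1,"delta_pos":[0,0,-0.7],"rotation":[0,0,0]},{"grip":1,"delta_pos":[0,0,-0.9],"rotation":[0,0,0]}]'
```

```text
clock: 4.1
tool_pos: [0.5272, -0.29, 0.1695]
orientation: [180.0, 0.0, -90.0]
force: [-0.1, -0.9, -0.6]
opening: 0.0217
gripper_force: 30.0
clock: 4.6
tool_pos: [0.527, -0.29, 0.2602]
orientation: [180.0, 0.0, -90.0]
force: [0.7, 0.3, -1.0]
opening: 0.0215
gripper_force: 30.0
```

```bash
python3 -m creep '[{"grip":1,"delta_pos":[0,0,-0.2],"rotation":[0,0,0]},{"grip":1,"delta_pos":[0,0,-0.4],"rotation":[0,0,0]},{"grip":1,"delta_pos":[-0.1,0,-0.55],"rotation":[0,0,0]},{"grip":1,"delta_pos":[-0.3,0,-0.6],"rotation":[0,0,0]},{"grip":1,"delta_pos":[-0.5,0,-0.6],"rotation":[0,0,0]}]'
python3 -m creep '[{"grip":1,"delta_pos":[-0.2,0,0],"rotation":[0,0,0]},{"grip":1,"delta_pos":[-0.4,0,0],"rotation":[0,0,0]},{"grip":1,"delta_pos":[-0.6,0,0],"rotation":[0,0,0]},{"grip":1,"delta_pos":[-0.8,0,0],"rotation":[0,0,0]},{"grip":1,"delta_pos":[-1,0,0],"rotation":[0,0,0]}]'
python3 -m creep '[{"grip":1,"delta_pos":[-0.2,0,0],"rotation":[0,0,0]},{"grip":1,"delta_pos":[-0.4,0,0],"rotation":[0,0,0]},{"grip":1,"delta_pos":[-0.6,0,0],"rotation":[0,0,0]},{"grip":1,"delta_pos":[-0.8,0,0],"rotation":[0,0,0]},{"grip":1,"delta_pos":[-1,0,0],"rotation":[0,0,0]}]'
python3 -m creep '[{"grip":1,"delta_pos":[-0.2,0,0],"rotation":[0,0,0]},{"grip":1,"delta_pos":[-0.4,0,0],"rotation":[0,0,0]},{"grip":1,"delta_pos":[-0.6,0.1,0],"rotation":[0,0,0]},{"grip":1,"delta_pos":[-0.8,0.2,0],"rotation":[0,0,0]},{"grip":1,"delta_pos":[-1,0.28,0],"rotation":[0,0,0]}]'
python3 -m creep '[{"grip":1,"delta_pos":[-0.2,0,0],"rotation":[0,0,0]},{"grip":1,"delta_pos":[-0.4,0,0],"rotation":[0,0,0]},{"grip":1,"delta_pos":[-0.6,0,0],"rotation":[0,0,0]},{"grip":1,"delta_pos":[-0.8,0,0],"rotation":[0,0,0]},{"grip":1,"delta_pos":[-1,0,0],"rotation":[0,0,0]}]'
python3 -m creep '[{"grip":1,"delta_pos":[-0.2,0,0],"rotation":[0,0,0]},{"grip":1,"delta_pos":[-0.4,0,0],"rotation":[0,0,0]},{"grip":1,"delta_pos":[-0.57,0,0],"rotation":[0,0,0]},{"grip":1,"delta_pos":[-0.57,0,0],"rotation":[0,0,0]},{"grip":1,"delta_pos":[-0.57,0,0],"rotation":[0,0,0]}]'
python3 - <<'E'
from h import *
o=ctrl.get_obs();p=o['tool_pos'];print(o['clock'],p,o['orientation'],o['joint_pos'])
w=snap('wrist');q=snap('scene');t=snap('top')
c=lambda s,x,y:cv2.resize(s['color'][y:y+150,x:x+200],(400,300),interpolation=cv2.INTER_CUBIC)
def cr(s,x,y): x=int(np.clip(x-100,0,360));y=int(np.clip(y-75,0,270));print(x,y);return c(s,x,y)
f=p+[0,0,-.163]
for s in(w,q,t):print(np.round(proj(s,f),1),np.round(proj(s,(.4993,.2675,.12)),1))
m=np.vstack([np.hstack([cv2.resize(w['color'],(400,300)),cr(q,*proj(q,f))]),np.hstack([cr(t,*proj(t,f)),cr(w,*proj(w,f))])])
cv2.imwrite('pics/m2.png',m[...,::-1])
E
```

```text
clock: 5.1
tool_pos: [0.5273, -0.2393, 0.3204]
orientation: [-179.9, 0.0, -90.0]
force: [0.5, 0.3, -2.5]
opening: 0.0211
gripper_force: 30.0
clock: 5.6
tool_pos: [0.5268, -0.1387, 0.3194]
orientation: [180.0, 0.0, -90.0]
force: [0.6, 0.3, -1.5]
opening: 0.0214
gripper_force: 30.0
clock: 6.1
tool_pos: [0.5266, -0.0388, 0.3194]
orientation: [180.0, 0.0, -90.0]
force: [-0.0, -0.9, -0.7]
opening: 0.0217
gripper_force: 30.0
clock: 6.6
tool_pos: [0.4981, 0.061, 0.3194]
orientation: [180.0, 0.0, -90.0]
force: [0.3, 0.2, -1.9]
opening: 0.0212
gripper_force: 30.0
clock: 7.1
tool_pos: [0.4984, 0.161, 0.3194]
orientation: [180.0, 0.0, -90.0]
force: [-0.6, 1.0, -1.9]
opening: 0.0215
gripper_force: 30.0
clock: 7.6
tool_pos: [0.4989, 0.2174, 0.3193]
orientation: [180.0, -0.0, -89.9]
force: [-0.9, 0.1, -1.8]
opening: 0.0212
gripper_force: 30.0
7.6 [0.49886738 0.21737417 0.3193067 ] [ 1.79969614e+02 -2.75951774e-02 -8.99327602e+01] [ 4.41816147e+01  5.93440677e+00 -9.30055553e+00 -1.38776130e-03
 -7.48060619e+01 -4.41140180e+01]
[279.4 197.9] [279.2 231.5]
[429.1 195. ] [448.9 212.1]
[151.  243.2] [132.  242.9]
329 120
51 168
179 122
```

View pics/m2.png

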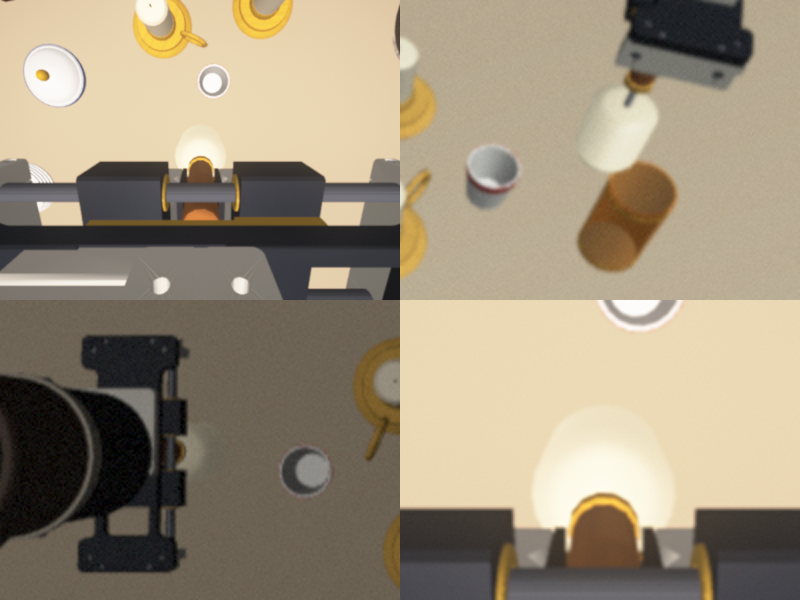

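The mosaic shows the brush held upright. In the scene view the head bottom is near (434,205) and the shade rim near (450,215). The cup and lamps are undisturbed. I'll check the shade position with silhouette boxes in both views.

```bash
python3 - <<'E'
from h import *
q=snap('scene');T=cv2.imread('pics/top.png')[...,::-1]
t=snap('top')
from scipy.optimize import least_squares
A=np.linspace(0,2*np.pi,360)
def box(s,xy,parts):
    P=np.array([proj(s,(xy[0]+r*np.cos(a),xy[1]+r*np.sin(a),z)) for r,z in parts for a in A[::3]])
    return np.r_[P.min(0),P.max(0)]
def meas(im,lo,hi,x0,y0,x1,y1):
    h=cv2.cvtColor(np.ascontiguousarray(im),cv2.COLOR_RGB2HSV)[y0:y1,x0:x1];m=cv2.inRange(h,lo,hi)
    n,l,st,c=cv2.connectedComponentsWithStats(m);k=1+np.argmax(st[1:,4]);s=st[k];return np.array([s[0]+x0-.5,s[1]+y0-.5,s[0]+x0+s[2]-.5,s[1]+y0+s[3]-.5])
sh=[(.034,0),(.034,.12)]; xy=(.4993,.2675)
print('scene shade',np.round(box(q,xy,sh),1),meas(q['color'],(3,90,60),(25,255,255),405,190,490,270))
print('top shade',np.round(box(t,xy,sh),1),meas(T,(3,90,20),(25,255,255),105,215,175,270))
lm=[(.058,.0),(.058,.012)];xy=(.5733,.0178)
for nm,im,s,b in[('scene',q['color'],q,(285,200,350,265)),('top',T,t,(220,180,290,240))]:
    print(nm,'lamp base',np.round(box(s,xy,lm),1),meas(im,(12,120,60),(30,255,255),*b))
    print(nm,'candle',np.round(box(s,xy,[(.025,.04),(.022,.1)]),1),meas(im,(0,0,100),(40,110,255) ,*b))
b=(160,150,235,205)
print('jar scene',np.round(box(q,(.5276,-.29),[(.036,0),(.036,.076)]),1),meas(q['color'],(95,80,30),(125,255,255),*b))
E
```

```text
scene shade [415.7 198.3 466.4 254.8] [417.5 199.5 467.5 255.5]
top shade [116.2 227.  160.8 258.8] [115.5 226.5 159.5 258.5]
scene lamp base [290.  213.6 341.7 260.9] [291.5 205.5 343.5 260.5]
scene candle [305.3 205.1 329.3 238.8] [284.5 199.5 349.5 264.5]
top lamp base [226.9 186.2 276.5 235.6] [227.5 186.5 275.5 239.5]
top candle [238.9 198.7 261.7 221.1] [219.5 179.5 289.5 239.5]
jar scene [179.4 156.8 215.3 200.2] [181.5 158.5 210.5 181.5]
```

```bash
python3 -m creep '[{"grip":1,"delta_pos":[-0.2,0,0],"rotation":[0,0,0]},{"grip":1,"delta_pos":[-0.4,0,0],"rotation":[0,0,0]},{"grip":1,"delta_pos":[-0.51,-0.01,0],"rotation":[0,0,0]},{"grip":1,"delta_pos":[-0.51,-0.01,0],"rotation":[0,0,0]},{"grip":1,"delta_pos":[-0.51,-0.01,0],"rotation":[0,0,0]}]'
python3 -m creep '[{"grip":1,"delta_pos":[0,0,0.1],"rotation":[0,0,0]},{"grip":1,"delta_pos":[0,0,0.2],"rotation":[0,0,0]},{"grip":1,"delta_pos":[0,0,0.3],"rotation":[0,0,0]},{"grip":1,"delta_pos":[0,0,0.4],"rotation":[0,0,0]},{"grip":1,"delta_pos":[0,0,0.5],"rotation":[0,0,0]}]'
python3 - <<'E'
from h import *
from scipy.ndimage import zoom
q=snap('scene')
cv2.imwrite('pics/q3.png',cv2.resize(q['color'][120:270,390:530],(560,600),interpolation=cv2.INTER_CUBIC)[...,::-1])
E
```

```text
clock: 8.35
tool_pos: [0.4999, 0.2684, 0.3192]
orientation: [180.0, -0.0, -89.9]
force: [0.4, -0.8, -0.9]
opening: 0.0213
gripper_force: 30.0
clock: 8.85
tool_pos: [0.5, 0.2676, 0.2684]
orientation: [180.0, -0.0, -90.0]
force: [-0.1, -0.6, -1.2]
opening: 0.0213
gripper_force: 30.0
```

View pics/q3.png

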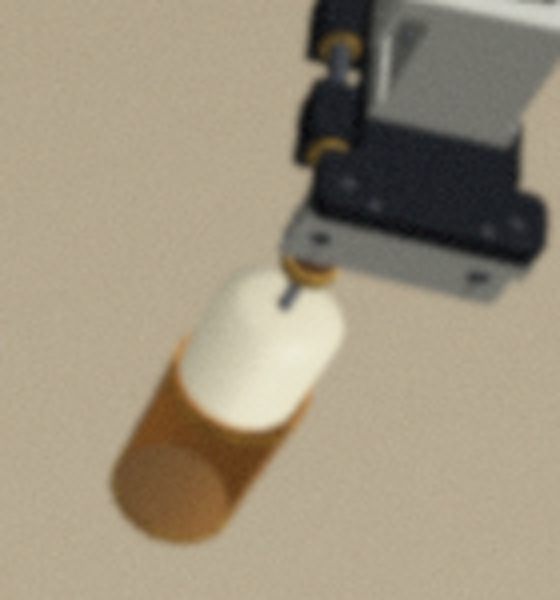

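The head enters the shade centred (crop about (262,350)) and the shade hasn't moved. I start the strokes: down by 96 mm, up by 55 mm, then both again.

```bash
python3 -m creep '[{"grip":1,"delta_pos":[0,0,0.2],"rotation":[0,0,0]},{"grip":1,"delta_pos":[0,0,0.4],"rotation":[0,0,0]},{"grip":1,"delta_pos":[0,0,0.6],"rotation":[0,0,0]},{"grip":1,"delta_pos":[0,0,0.8],"rotation":[0,0,0]},{"grip":1,"delta_pos":[0,0,0.96],"rotation":[0,0,0]}]'
python3 -m creep '[{"grip":1,"delta_pos":[0,0,0],"rotation":[0,0,0]},{"grip":1,"delta_pos":[0,0,0],"rotation":[0,0,0]}]'
python3 -m creep '[{"grip":1,"delta_pos":[0,0,-0.2],"rotation":[0,0,0]},{"grip":1,"delta_pos":[0,0,-0.4],"rotation":[0,0,0]},{"grip":1,"delta_pos":[0,0,-0.55],"rotation":[0,0,0]},{"grip":1,"delta_pos":[0,0,-0.55],"rotation":[0,0,0]},{"grip":1,"delta_pos":[0,0,-0.55],"rotation":[0,0,0]}]'
python3 - <<'E'
from h import *
q=snap('scene')
cv2.imwrite('pics/q4.png',cv2.resize(q['color'][120:270,390:530],(560,600),interpolation=cv2.INTER_CUBIC)[...,::-1])
E
```

```text
clock: 9.4
tool_pos: [0.4998, 0.2677, 0.1723]
orientation: [180.0, -0.0, -90.0]
force: [-0.1, 0.1, -0.5]
opening: 0.0213
gripper_force: 30.0
clock: 9.6
tool_pos: [0.5003, 0.268, 0.1738]
orientation: [-180.0, -0.0, -90.0]
force: [0.1, 0.5, -1.3]
opening: 0.0216
gripper_force: 30.0
clock: 10.1
tool_pos: [0.5002, 0.2682, 0.2293]
orientation: [-179.9, 0.1, -90.0]
force: [-0.7, 0.1, -1.7]
opening: 0.0214
gripper_force: 30.0
```

View pics/q4.png

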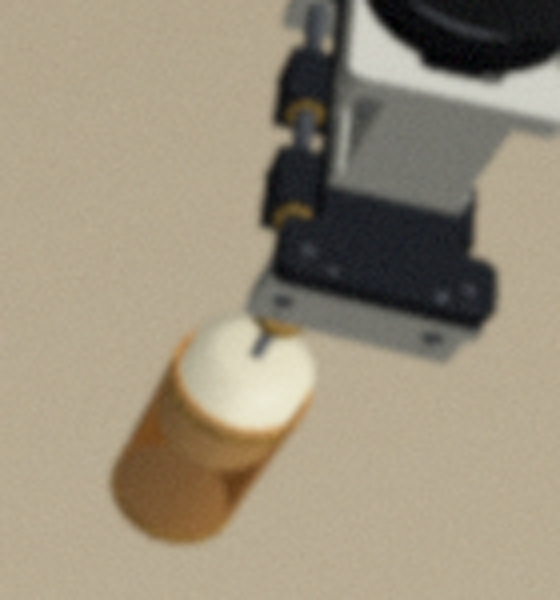

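The bristle head stands out over the rim (crop (250,370)), the foot is about 66 mm up and the shade is unmoved. I do the second stroke, then withdraw and travel back.

```bash
python3 -m creep '[{"grip":1,"delta_pos":[0,0,0.2],"rotation":[0,0,0]},{"grip":1,"delta_pos":[0,0,0.4],"rotation":[0,0,0]},{"grip":1,"delta_pos":[0,0,0.55],"rotation":[0,0,0]},{"grip":1,"delta_pos":[0,0,0.56],"rotation":[0,0,0]},{"grip":1,"delta_pos":[0,0,0.56],"rotation":[0,0,0]}]'
python3 -m creep '[{"grip":1,"delta_pos":[0,0,0],"rotation":[0,0,0]},{"grip":1,"delta_pos":[0,0,-0.2],"rotation":[0,0,0]},{"grip":1,"delta_pos":[0,0,-0.4],"rotation":[0,0,0]},{"grip":1,"delta_pos":[0,0,-0.55],"rotation":[0,0,0]},{"grip":1,"delta_pos":[0,0,-0.55],"rotation":[0,0,0]}]'
python3 -m creep '[{"grip":1,"delta_pos":[0,0,0],"rotation":[0,0,0]},{"grip":1,"delta_pos":[0,0,-0.2],"rotation":[0,0,0]},{"grip":1,"delta_pos":[0,0,-0.45],"rotation":[0,0,0]},{"grip":1,"delta_pos":[0,0,-0.7],"rotation":[0,0,0]},{"grip":1,"delta_pos":[0,0,-0.91],"rotation":[0,0,0]}]'
python3 -m creep '[{"grip":1,"delta_pos":[0.1,0,0],"rotation":[0,0,0]},{"grip":1,"delta_pos":[0.4,0,0],"rotation":[0,0,0]},{"grip":1,"delta_pos":[0.6,0,0],"rotation":[0,0,0]},{"grip":1,"delta_pos":[0.8,0,0],"rotation":[0,0,0]},{"grip":1,"delta_pos":[1,0,0],"rotation":[0,0,0]}]'
python3 -m creep '[{"grip":1,"delta_pos":[0.2,0,0],"rotation":[0,0,0]},{"grip":1,"delta_pos":[0.4,0,0],"rotation":[0,0,0]},{"grip":1,"delta_pos":[0.6,0,0],"rotation":[0,0,0]},{"grip":1,"delta_pos":[0.8,0,0],"rotation":[0,0,0]},{"grip":1,"delta_pos":[1,0,0],"rotation":[0,0,0]}]'
python3 -m creep '[{"grip":1,"delta_pos":[0.2,0,0],"rotation":[0,0,0]},{"grip":1,"delta_pos":[0.4,0,0],"rotation":[0,0,0]},{"grip":1,"delta_pos":[0.6,-0.1,0],"rotation":[0,0,0]},{"grip":1,"delta_pos":[0.8,-0.2,0],"rotation":[0,0,0]},{"grip":1,"delta_pos":[1,-0.27,0],"rotation":[0,0,0]}]'
python3 -m creep '[{"grip":1,"delta_pos":[0.2,0,0],"rotation":[0,0,0]},{"grip":1,"delta_pos":[0.4,0,0],"rotation":[0,0,0]},{"grip":1,"delta_pos":[0.6,0,0],"rotation":[0,0,0]},{"grip":1,"delta_pos":[0.8,0,0],"rotation":[0,0,0]},{"grip":1,"delta_pos":[1,0,0],"rotation":[0,0,0]}]'
python3 -m creep '[{"grip":1,"delta_pos":[0.2,0,0],"rotation":[0,0,0]},{"grip":1,"delta_pos":[0.4,0,0],"rotation":[0,0,0]},{"grip":1,"delta_pos":[0.6,0,0],"rotation":[0,0,0]},{"grip":1,"delta_pos":[0.8,0,0],"rotation":[0,0,0]},{"grip":1,"delta_pos":[1,0,0],"rotation":[0,0,0]}]'
python3 -m creep '[{"grip":1,"delta_pos":[0.2,0,0],"rotation":[0,0,0]},{"grip":1,"delta_pos":[0.4,0,0],"rotation":[0,0,0]},{"grip":1,"delta_pos":[0.58,0,0],"rotation":[0,0,0]},{"grip":1,"delta_pos":[0.58,0,0],"rotation":[0,0,0]},{"grip":1,"delta_pos":[0.58,0,0],"rotation":[0,0,0]}]'
python3 - <<'E'
from h import *
o=ctrl.get_obs();print(o['tool_pos'])
q=snap('scene')
m=lambda im,lo,hi,x0,y0,x1,y1:cv2.boundingRect(cv2.inRange(cv2.cvtColor(im,cv2.COLOR_RGB2HSV)[y0:y1,x0:x1],lo,hi))
print('shade',m(q['color'],(3,90,60),(25,255,255),405,190,490,270),'jar',m(q['color'],(95,80,30),(125,255,255),160,150,235,205))
cv2.imwrite('pics/q5.png',cv2.resize(q['color'][70:220,110:310],(800,600),interpolation=cv2.INTER_CUBIC)[...,::-1])
E
```

```text
clock: 10.65
tool_pos: [0.5, 0.2677, 0.1721]
orientation: [180.0, -0.1, -90.0]
force: [-0.3, -0.4, -1.6]
opening: 0.0216
gripper_force: 30.0
clock: 11.15
tool_pos: [0.5013, 0.2689, 0.2308]
orientation: [-179.8, 0.2, -90.0]
force: [0.0, -0.1, -1.2]
opening: 0.0218
gripper_force: 30.0
clock: 11.65
tool_pos: [0.4999, 0.2678, 0.3187]
orientation: [180.0, -0.0, -90.0]
force: [0.2, 0.6, -1.4]
opening: 0.0215
gripper_force: 30.0
clock: 12.15
tool_pos: [0.4999, 0.1664, 0.3179]
orientation: [180.0, -0.0, -90.0]
force: [0.4, -0.2, -2.1]
opening: 0.022
gripper_force: 30.0
clock: 12.65
tool_pos: [0.4998, 0.0664, 0.318]
orientation: [180.0, -0.0, -90.0]
force: [0.1, 1.0, -0.9]
opening: 0.0216
gripper_force: 30.0
clock: 13.15
tool_pos: [0.5272, -0.0336, 0.318]
orientation: [180.0, -0.0, -90.0]
force: [-0.7, -0.5, -1.2]
opening: 0.0213
gripper_force: 30.0
clock: 13.65
tool_pos: [0.5266, -0.1335, 0.3179]
orientation: [180.0, 0.0, -90.0]
force: [1.0, -0.1, -1.4]
opening: 0.0217
gripper_force: 30.0
clock: 14.15
tool_pos: [0.5265, -0.2335, 0.3179]
orientation: [180.0, 0.0, -90.0]
force: [-0.2, 0.6, -1.6]
opening: 0.0214
gripper_force: 30.0
clock: 14.65
tool_pos: [0.5266, -0.2906, 0.3178]
orientation: [179.9, 0.0, -90.1]
force: [-0.6, -0.2, -1.4]
opening: 0.0214
gripper_force: 30.0
[ 0.52657447 -0.29062374  0.31776791]
shade (13, 10, 50, 56) jar (22, 9, 33, 41)
```

View pics/q5.png

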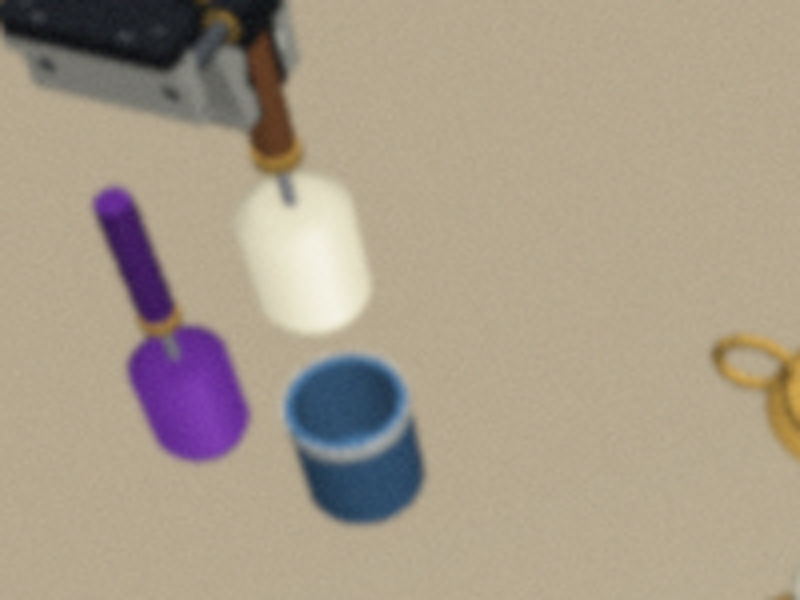

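The brush hangs above the empty upright jar, whose rim centre is near full-image (197,171) as predicted. The shade box is unchanged. I lower the brush, release it and retreat.

```bash
python3 -m creep '[{"grip":1,"delta_pos":[0,-0.01,0.2],"rotation":[0,0,0]},{"grip":1,"delta_pos":[0,-0.01,0.4],"rotation":[0,0,0]},{"grip":1,"delta_pos":[0,-0.01,0.6],"rotation":[0,0,0]},{"grip":1,"delta_pos":[0,-0.01,0.8],"rotation":[0,0,0]},{"grip":1,"delta_pos":[0,-0.01,1],"rotation":[0,0,0]}]'
python3 -m creep '[{"grip":1,"delta_pos":[0,0,0.15],"rotation":[0,0,0]},{"grip":1,"delta_pos":[0,0,0.3],"rotation":[0,0,0]},{"grip":1,"delta_pos":[0,0,0.4],"rotation":[0,0,0]},{"grip":1,"delta_pos":[0,0,0.46],"rotation":[0,0,0]},{"grip":1,"delta_pos":[0,0,0.46],"rotation":[0,0,0]}]'
```

```text
clock: 15.2
tool_pos: [0.5282, -0.2893, 0.2179]
orientation: [-180.0, 0.0, -89.9]
force: [-0.3, 0.2, -1.4]
opening: 0.0215
gripper_force: 30.0
clock: 15.7
tool_pos: [0.528, -0.2897, 0.172]
orientation: [179.9, 0.0, -90.0]
force: [0.2, 0.1, -1.9]
opening: 0.0216
gripper_force: 30.0
```

Down another 1.5 mm, then open fully (about 1 s) and rise.

```bash
python3 -m creep '[{"grip":1,"delta_pos":[0,0,0.02],"rotation":[0,0,0]},{"grip":0.7,"delta_pos":[0,0,0.02],"rotation":[0,0,0]},{"grip":0.6,"delta_pos":[0,0,0.02],"rotation":[0,0,0]},{"grip":0.5,"delta_pos":[0,0,0.02],"rotation":[0,0,0]},{"grip":0.3,"delta_pos":[0,0,0.02],"rotation":[0,0,0]}]'
python3 -m creep '[{"grip":0,"delta_pos":[0,0,0],"rotation":[0,0,0]},{"grip":0,"delta_pos":[0,0,0],"rotation":[0,0,0]},{"grip":0,"delta_pos":[0,0,0],"rotation":[0,0,0]},{"grip":0,"delta_pos":[0,0,0],"rotation":[0,0,0]},{"grip":0,"delta_pos":[0,0,0],"rotation":[0,0,0]}]'
python3 -m creep '[{"grip":0,"delta_pos":[0,0,-0.2],"rotation":[0,0,0]},{"grip":0,"delta_pos":[0,0,-0.5],"rotation":[0,0,0]},{"grip":0,"delta_pos":[0,0,-0.8],"rotation":[0,0,0]},{"grip":0,"delta_pos":[0,0,-0.9],"rotation":[0,0,0]}]'
python3 - <<'E'
from h import *
q=snap('scene','q6.png')
cv2.imwrite('pics/q6.png',cv2.resize(q['color'][70:220,110:310],(800,600),interpolation=cv2.INTER_CUBIC)[...,::-1])
E
```

```text
clock: 16.2
tool_pos: [0.5284, -0.2901, 0.171]
orientation: [-180.0, -0.0, -90.0]
force: [0.8, 0.3, -0.1]
opening: 0.0448
gripper_force: 0.0
clock: 16.7
tool_pos: [0.5283, -0.2901, 0.1705]
orientation: [180.0, 0.0, -90.0]
force: [0.1, 0.5, -0.2]
opening: 0.0842
gripper_force: 0.0
clock: 17.1
tool_pos: [0.5295, -0.2906, 0.2641]
orientation: [-179.7, -0.1, -90.0]
force: [1.3, 0.0, 0.2]
opening: 0.0875
gripper_force: 0.0
```

View pics/q6.png

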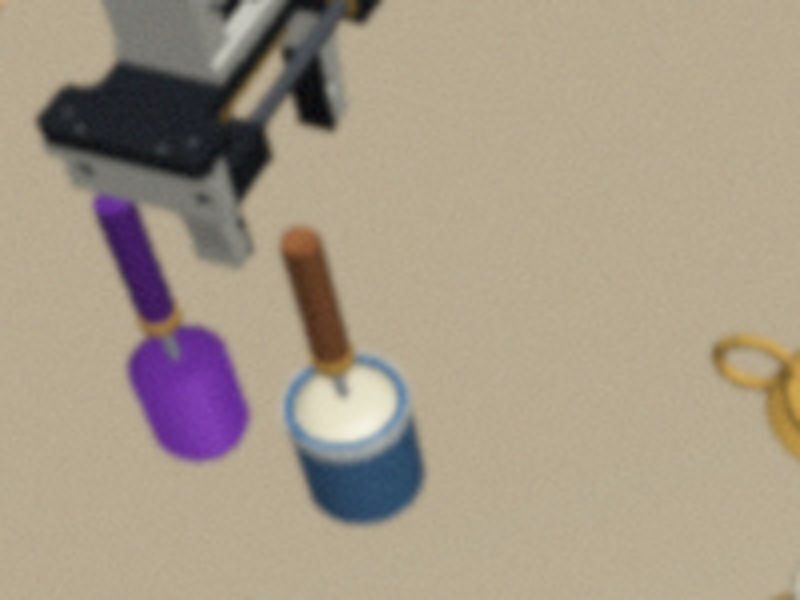

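The brush stands upright in the jar and the gripper is clear (handle top at crop (300,240)). Next I move to the shade.

```bash
python3 -m creep '[{"grip":0,"delta_pos":[-0.3,0,0],"rotation":[0,0,0]},{"grip":0,"delta_pos":[-0.6,0,0],"rotation":[0,0,0]},{"grip":0,"delta_pos":[-1,0,0],"rotation":[0,0,0]}]'
python3 -m creep '[{"grip":0,"delta_pos":[-0.3,0,0],"rotation":[0,0,0]},{"grip":0,"delta_pos":[-0.6,0,0],"rotation":[0,0,0]},{"grip":0,"delta_pos":[-1,0,0],"rotation":[0,0,0]}]'
python3 -m creep '[{"grip":0,"delta_pos":[-0.3,0,0],"rotation":[0,0,0]},{"grip":0,"delta_pos":[-0.6,0,0],"rotation":[0,0,0]},{"grip":0,"delta_pos":[-1,0.28,0],"rotation":[0,0,0]}]'
python3 -m creep '[{"grip":0,"delta_pos":[-0.3,0,0],"rotation":[0,0,0]},{"grip":0,"delta_pos":[-0.6,0,0],"rotation":[0,0,0]},{"grip":0,"delta_pos":[-1,0,0],"rotation":[0,0,0]}]'
python3 -m creep '[{"grip":0,"delta_pos":[-0.3,0,0],"rotation":[0,0,0]},{"grip":0,"delta_pos":[-0.6,0,0],"rotation":[0,0,0]},{"grip":0,"delta_pos":[-1,0,0],"rotation":[0,0,0]}]'
python3 -m creep '[{"grip":0,"delta_pos":[-0.3,0,0],"rotation":[0,0,0]},{"grip":0,"delta_pos":[-0.58,0,0],"rotation":[0,0,0]},{"grip":0,"delta_pos":[-0.58,0,0],"rotation":[0,0,0]},{"grip":0,"delta_pos":[-0.58,0,0],"rotation":[0,0,0]},{"grip":0,"delta_pos":[-0.58,0,0],"rotation":[0,0,0]}]'
python3 - <<'E'
from h import *
o=ctrl.get_obs();print(o['tool_pos'],o['orientation'])
w=snap('wrist');h=cv2.cvtColor(w['color'],cv2.COLOR_RGB2HSV)
print(np.round(proj(w,(.4993,.268,.12)),1),np.round(proj(w,(.4993,.268,0)),1))
m=cv2.inRange(h,(5,110,60),(25,255,255)); 
n,l,st,c=cv2.connectedComponentsWithStats(m)
print([(s.tolist()) for s in st[1:] if s[4]>150])
from itertools import product
A=np.linspace(0,6.283,90)
for z in(0,.12):
    P=np.array([proj(w,(.4993+.034*np.cos(a),.268+.034*np.sin(a),z)) for a in A]);print(P.min(0),P.max(0))
E
```

```text
clock: 17.45
tool_pos: [0.5276, -0.1896, 0.2592]
orientation: [179.9, 0.0, -90.1]
force: [0.9, 0.1, 0.3]
opening: 0.0876
gripper_force: 0.0
clock: 17.75
tool_pos: [0.5275, -0.0892, 0.2594]
orientation: [179.9, -0.0, -90.0]
force: [0.2, -0.5, -0.1]
opening: 0.0876
gripper_force: 0.0
clock: 18.05
tool_pos: [0.5011, 0.0111, 0.2589]
orientation: [179.9, -0.1, -90.0]
force: [-0.7, 1.3, -1.2]
opening: 0.0875
gripper_force: 0.0
clock: 18.35
tool_pos: [0.4993, 0.1106, 0.2598]
orientation: [180.0, -0.0, -90.0]
force: [1.3, -0.0, -0.8]
opening: 0.0876
gripper_force: 0.0
clock: 18.65
tool_pos: [0.4994, 0.2105, 0.2596]
orientation: [179.9, -0.0, -90.0]
force: [-0.3, -0.7, 1.0]
opening: 0.0874
gripper_force: 0.0
clock: 19.15
tool_pos: [0.4998, 0.2672, 0.2599]
orientation: [179.9, -0.0, -90.0]
force: [-0.5, 1.2, -0.5]
opening: 0.0877
gripper_force: 0.0
[0.49976039 0.26722439 0.25992593] [ 1.79948432e+02 -3.98803672e-02 -8.99999165e+01]
[279.8 203.9] [279.9 183.2]
[[175, 0, 86, 29, 1792], [0, 37, 19, 21, 314], [246, 162, 69, 78, 2968], [103, 244, 31, 53, 835], [428, 244, 31, 53, 836], [253, 303, 307, 13, 2760], [407, 392, 23, 28, 290]]
[255.32465977 158.28637352] [304.56896434 207.01078895]
[245.03419749 169.1007532 ] [314.48142879 236.59287282]
```

```bash
python3 -m creep '[{"grip":0,"delta_pos":[0,0,0.2],"rotation":[0,0,0]},{"grip":0,"delta_pos":[0,0,0.4],"rotation":[0,0,0]},{"grip":0,"delta_pos":[0,0,0.6],"rotation":[0,0,0]},{"grip":0,"delta_pos":[0,0,0.8],"rotation":[0,0,0]},{"grip":0,"delta_pos":[0,0,1]}]' || true
python3 -c "
from h import *
print(ctrl.get_obs()['tool_pos'],ctrl.get_obs()['clock'])"
```

```text
[0.49990158 0.26709496 0.26020648] 19.2invalid input
```

```bash
python3 -m creep '[{"grip":0,"delta_pos":[-0.01,0,0.2],"rotation":[0,0,0]},{"grip":0,"delta_pos":[-0.01,0,0.4],"rotation":[0,0,0]},{"grip":0,"delta_pos":[-0.01,0,0.6],"rotation":[0,0,0]},{"grip":0,"delta_pos":[-0.01,0,0.8],"rotation":[0,0,0]},{"grip":0,"delta_pos":[-0.01,0,1],"rotation":[0,0,0]}]'
python3 -m creep '[{"grip":0,"delta_pos":[0,0,0.15],"rotation":[0,0,0]},{"grip":0,"delta_pos":[0,0,0.3],"rotation":[0,0,0]},{"grip":0,"delta_pos":[0,0,0.45],"rotation":[0,0,0]},{"grip":0,"delta_pos":[0,0,0.62],"rotation":[0,0,0]},{"grip":0,"delta_pos":[0,0,0.62],"rotation":[0,0,0]}]'
python3 -m creep '[{"grip":0.08,"delta_pos":[0,0,0],"rotation":[0,0,0]},{"grip":0.12,"delta_pos":[0,0,0],"rotation":[0,0,0]},{"grip":0.16,"delta_pos":[0,0,0],"rotation":[0,0,0]},{"grip":0.2,"delta_pos":[0,0,0],"rotation":[0,0,0]},{"grip":0.25,"delta_pos":[0,0,0],"rotation":[0,0,0]}]'
python3 -m creep '[{"grip":0.3,"delta_pos":[0,0,0],"rotation":[0,0,0]},{"grip":0.5,"delta_pos":[0,0,0],"rotation":[0,0,0]},{"grip":1,"delta_pos":[0,0,0],"rotation":[0,0,0]},{"grip":1,"delta_pos":[0,0,0],"rotation":[0,0,0]},{"grip":1,"delta_pos":[0,0,0],"rotation":[0,0,0]}]'
```

```text
clock: 19.7
tool_pos: [0.5002, 0.2679, 0.16]
orientation: [-180.0, 0.0, -90.1]
force: [-0.2, -0.5, -0.3]
opening: 0.0875
gripper_force: 0.0
clock: 20.2
tool_pos: [0.4991, 0.267, 0.0967]
orientation: [179.8, -0.1, -90.1]
force: [-0.0, 0.0, 0.5]
opening: 0.0878
gripper_force: 0.0
clock: 20.7
tool_pos: [0.5002, 0.2691, 0.0992]
orientation: [-180.0, 0.0, -90.0]
force: [-0.8, 0.9, 3.4]
opening: 0.0684
gripper_force: 30.0
clock: 21.2
tool_pos: [0.5002, 0.2691, 0.0991]
orientation: [-180.0, 0.0, -90.0]
force: [-1.8, -0.4, 5.0]
opening: 0.0683
gripper_force: 30.0
```

```bash
python3 -m creep '[{"grip":1,"delta_pos":[0,0,-0.05],"rotation":[0,0,0]},{"grip":1,"delta_pos":[0,0,-0.15],"rotation":[0,0,0]},{"grip":1,"delta_pos":[0,0,-0.3],"rotation":[0,0,0]},{"grip":1,"delta_pos":[0,0,-0.45],"rotation":[0,0,0]},{"grip":1,"delta_pos":[0,0,-0.6],"rotation":[0,0,0]}]'
python3 -m creep '[{"grip":1,"delta_pos":[0,0,-0.15],"rotation":[0,0,0]},{"grip":1,"delta_pos":[0,0,-0.3],"rotation":[0,0,0]},{"grip":1,"delta_pos":[0,0,-0.5],"rotation":[0,0,0]},{"grip":1,"delta_pos":[0,0,-0.7],"rotation":[0,0,0]},{"grip":1,"delta_pos":[0,0,-0.8],"rotation":[0,0,0]}]'
python3 -m creep '[{"grip":1,"delta_pos":[0.2,0,0],"rotation":[0,0,0]},{"grip":1,"delta_pos":[0.4,0,0],"rotation":[0,0,0]},{"grip":1,"delta_pos":[0.6,0,0],"rotation":[0,0,0]},{"grip":1,"delta_pos":[0.8,0,0],"rotation":[0,0,0]},{"grip":1,"delta_pos":[1,0,0],"rotation":[0,0,0]}]'
python3 -m creep '[{"grip":1,"delta_pos":[0.15,-0.15,0],"rotation":[0,0,0]},{"grip":1,"delta_pos":[0.3,-0.3,0],"rotation":[0,0,0]},{"grip":1,"delta_pos":[0.45,-0.45,0],"rotation":[0,0,0]},{"grip":1,"delta_pos":[0.6,-0.6,0],"rotation":[0,0,0]},{"grip":1,"delta_pos":[0.75,-0.73,0],"rotation":[0,0,0]}]'
python3 -m creep '[{"grip":1,"delta_pos":[0.15,0,0],"rotation":[0,0,0]},{"grip":1,"delta_pos":[0.3,0,0],"rotation":[0,0,0]},{"grip":1,"delta_pos":[0.3,0,0],"rotation":[0,0,0]},{"grip":1,"delta_pos":[0.3,0,0],"rotation":[0,0,0]},{"grip":1,"delta_pos":[0.3,0,0],"rotation":[0,0,0]}]'
python3 - <<'E'
from h import *
o=ctrl.get_obs();p=o['tool_pos'];print(p,o['force'])
q=snap('scene','q7r.png');w=snap('wrist','w7r.png');snap('top','t7r.png')
A=np.linspace(0,6.283,120)
def box(s,xy,parts):
    P=np.array([proj(s,(xy[0]+r*np.cos(a),xy[1]+r*np.sin(a),z)) for r,z in parts for a in A]);return np.r_[P.min(0),P.max(0)].round(1)
z=p[2]-.0991
for s in(q,w):print(box(s,p[:2],[(.034,z)]),box(s,p[:2],[(.034,z+.12)]),box(s,(.5733,.0178),[(.058,.005)]))
b=box(q,p[:2],[(.034,z)]);x,y=int(b[0])-60,int(b[1])-60
print(x,y)
a=cv2.resize(q['color'][y:y+150,x:x+150],(400,400),interpolation=cv2.INTER_CUBIC)
W=cv2.resize(w['color'][80:280,180:380],(400,400),interpolation=cv2.INTER_CUBIC)
cv2.imwrite('pics/q7.png',np.hstack([a,W])[...,::-1])
E
```

```text
clock: 21.7
tool_pos: [0.5, 0.2688, 0.1595]
orientation: [180.0, -0.0, -90.0]
force: [0.3, -0.4, -2.6]
opening: 0.0681
gripper_force: 30.0
clock: 22.2
tool_pos: [0.5005, 0.2692, 0.2408]
orientation: [-179.9, 0.1, -90.0]
force: [0.8, 1.2, -2.3]
opening: 0.0685
gripper_force: 30.0
clock: 22.7
tool_pos: [0.4998, 0.1667, 0.2382]
orientation: [180.0, -0.0, -90.0]
force: [-0.8, -0.7, -2.5]
opening: 0.0684
gripper_force: 30.0
clock: 23.2
tool_pos: [0.5734, 0.0918, 0.2381]
orientation: [180.0, -0.0, -90.0]
force: [-0.1, 0.2, -1.7]
opening: 0.0683
gripper_force: 30.0
clock: 23.7
tool_pos: [0.5729, 0.0641, 0.2388]
orientation: [-180.0, 0.0, -90.0]
force: [0.1, 0.5, -2.8]
opening: 0.0685
gripper_force: 30.0
[0.57285236 0.06405752 0.23878704] [ 0.1119207   0.45580901 -2.81642991]
[325.4 194.9 360.1 223.7] [331.2 155.3 370.9 186.1] [290.  215.3 341.4 259.9]
[238.9 173.8 319.7 251.7] [200.6 214.4 355.4 353.6] [233.1 100.  325.8 194.5]
265 134
```

View pics/q7.png

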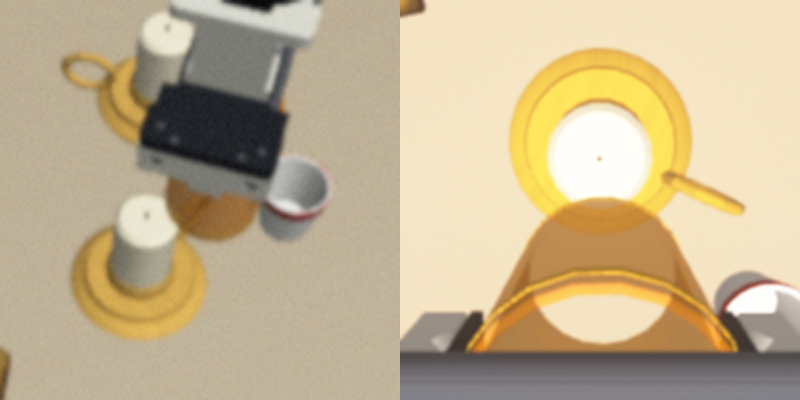

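The left half (scene) shows the lamp and the held shade upright. The right half (wrist) shows the wick at about (280,159), the lamp base at rows 104–197 and the shade's lower edge at row 179. That suggests the shade sits about 1.5 mm towards +y of the TCP. I'll bring the shade foot level with the candle top alongside it, so camera bias cancels, and measure.

```bash
python3 -m creep '[{"grip":1,"delta_pos":[-0.1,0,0],"rotation":[0,0,0]},{"grip":1,"delta_pos":[-0.21,0,0.1],"rotation":[0,0,0]},{"grip":1,"delta_pos":[-0.21,0,0.25],"rotation":[0,0,0]},{"grip":1,"delta_pos":[-0.21,0,0.4],"rotation":[0,0,0]},{"grip":1,"delta_pos":[-0.21,0,0.4],"rotation":[0,0,0]}]'
python3 - <<'E'
from h import *
w=snap('wrist','w8.png');o=ctrl.get_obs();p=o['tool_pos'];print(p)
z=p[2]-.0991;im=w['color'].astype(int)
print('pred shade foot c',proj(w,(p[0],p[1],z)).round(1),'top of foot edge',proj(w,(p[0],p[1]-.034,z)).round(1),'wick',proj(w,(.5733,.0178,.107)).round(1))
u=int(round(proj(w,(p[0],p[1],z))[0]))
for v in range(60,260,2):print(v,im[v,u-1:u+2].mean(0).astype(int),end=' ; ')
E
```

```text
clock: 24.35
tool_pos: [0.5716, 0.0856, 0.1957]
orientation: [179.7, -0.1, -90.0]
force: [-0.5, 0.2, -2.5]
opening: 0.0689
gripper_force: 30.0
[0.57238563 0.08554695 0.19713771]
pred shade foot c [277.7 215. ] top of foot edge [277.6 174.5] wick [276.2 131.3]
60 [232 212 176] ; 62 [232 212 176] ; 64 [232 212 176] ; 66 [233 212 176] ; 68 [232 213 176] ; 70 [233 212 176] ; 72 [233 213 177] ; 74 [233 213 176] ; 76 [233 213 176] ; 78 [223 191 144] ; 80 [213 162  71] ; 82 [224 173  71] ; 84 [227 176  73] ; 86 [230 179  74] ; 88 [220 168  72] ; 90 [233 182  75] ; 92 [247 207  82] ; 94 [248 209  82] ; 96 [248 210  82] ; 98 [249 211  82] ; 100 [249 211  82] ; 102 [247 212 105] ; 104 [234 216 174] ; 106 [231 217 185] ; 108 [250 243 223] ; 110 [254 252 241] ; 112 [254 252 241] ; 114 [254 252 240] ; 116 [254 252 240] ; 118 [254 252 241] ; 120 [254 252 241] ; 122 [254 252 241] ; 124 [254 252 240] ; 126 [254 252 241] ; 128 [254 252 241] ; 130 [254 252 241] ; 132 [254 252 240] ; 134 [253 248 231] ; 136 [215 200 176] ; 138 [252 247 230] ; 140 [254 252 241] ; 142 [254 252 241] ; 144 [254 252 241] ; 
[... 433 characters left out ...]
 67] ; 190 [172 126  70] ; 192 [172 126  70] ; 194 [171 125  69] ; 196 [171 125  68] ; 198 [171 125  69] ; 200 [170 124  68] ; 202 [170 124  68] ; 204 [169 124  67] ; 206 [169 124  68] ; 208 [169 123  67] ; 210 [168 122  66] ; 212 [165 121  64] ; 214 [151 113  45] ; 216 [213 159  56] ; 218 [174 128  66] ; 220 [173 124  67] ; 222 [235 165  72] ; 224 [246 182  76] ; 226 [246 188  92] ; 228 [235 206 163] ; 230 [232 212 176] ; 232 [232 212 175] ; 234 [232 212 175] ; 236 [232 211 175] ; 238 [232 211 175] ; 240 [232 211 176] ; 242 [232 212 176] ; 244 [232 211 176] ; 246 [232 211 175] ; 248 [232 212 176] ; 250 [225 197 160] ; 252 [173 131  82] ; 254 [155 113  63] ; 256 [94 76 64] ; 258 [73 67 66] ;
```

```bash
python3 - <<'E'
from h import *
im=cv2.imread('pics/w8.png')[...,::-1].astype(int)
w=snap('wrist');o=ctrl.get_obs();p=o['tool_pos'];print(p)
z=.0975
# foot arc edge points: first row (from above) where R drops below 212 per column
pts=[]
for u in range(250,306,4):
    col=im[166:200,u-1:u+2].mean(1); d=np.argmax(col[:,0]<212); 
    r0,r1=col[d-1,0],col[d,0]; v=166+d-1+(r0-212)/(r0-r1+1e-9); pts.append((u,v))
P=np.array([ray(w,q,z)[:2] for q in pts])
from scipy.optimize import least_squares
f=least_squares(lambda c:np.hypot(P[:,0]-c[0],P[:,1]-c[1])-.034,[p[0],p[1]],loss='soft_l1',f_scale=.0005)
print(np.array(pts).round(1).tolist());print('shade foot c',f.x.round(4),'rms',np.abs(f.fun).max().round(5),'minus tcp',(f.x-p[:2]).round(4))
m=((im[...,2]>200)&(im[...,0]>240)).astype(np.uint8)[100:170,230:330]
n,l,st,c=cv2.connectedComponentsWithStats(m);k=1+np.argmax(st[1:,4]);s=st[k];print('candle',s,c[k]+[230,100])
g=im[128:144,268:288].sum(2);i=np.argwhere(g<g.max()-60);wk=i.mean(0)[::-1]+[268,128];print('wick',wk,len(i))
W=ray(w,wk,.104);print('wick xy',W.round(4),'candle c',ray(w,(s[0]+230+(s[2]-1)/2,s[1]+100+(s[3]-1)/2),.1).round(4))
print('move needed',(W[:2]-f.x).round(4))
E
```

```text
[0.57304768 0.08554505 0.19820455]
[[250.0, 192.0], [254.0, 187.9], [258.0, 185.0], [262.0, 182.9], [266.0, 181.6], [270.0, 180.3], [274.0, 178.4], [278.0, 178.4], [282.0, 178.2], [286.0, 179.1], [290.0, 179.9], [294.0, 180.8], [298.0, 182.1], [302.0, 184.1]]
shade foot c [0.571 0.089] rms 0.00049 minus tcp [-0.0021  0.0035]
candle [  17    7   59   60 2739] [276.33150785 136.89631252]
wick [277. 136.] 9
wick xy [0.5737 0.0212 0.104 ] candle c [0.5746 0.0217 0.1   ]
move needed [ 0.0028 -0.0678]
```

```bash
python3 -m creep '[{"grip":1,"delta_pos":[0,0,0],"rotation":[0,0,0]},{"grip":1,"delta_pos":[0,0,0],"rotation":[0,0,0]},{"grip":1,"delta_pos":[0,0,0],"rotation":[0,0,0]}]'
cat > m.py <<'E'
from h import *
from scipy.optimize import least_squares
for rep in range(4):
    w=snap('wrist');p=ctrl.get_obs()['tool_pos'];im=w['color'].astype(int);z=p[2]-.0991
    pts=[];v0=int(proj(w,(p[0],p[1]-.034,z))[1])-8;u0=int(proj(w,(p[0],p[1],z))[0])
    for u in range(u0-26,u0+32,3):
        col=im[v0:v0+34,u-1:u+2].mean(1);d=np.argmax(col[:,0]<212)
        if d<1: continue
        pts.append((u,v0+d-1+(col[d-1,0]-212)/(col[d-1,0]-col[d,0])))
    P=np.array([ray(w,q,z)[:2] for q in pts])
    f=least_squares(lambda c:np.hypot(P[:,0]-c[0],P[:,1]-c[1])-.034,p[:2],loss='soft_l1',f_scale=.0003)
    m=((im[...,2]>200)&(im[...,0]>240)).astype(np.uint8)[100:175,230:330]
    n,l,st,c=cv2.connectedComponentsWithStats(m);s=st[1+np.argmax(st[1:,4])]
    g=im[126:146,266:290].sum(2);i=np.argwhere(g<g.max()-60);wk=i.mean(0)[::-1]+[266,126]
    W=ray(w,wk,.104)[:2];C=ray(w,(s[0]+230+(s[2]-1)/2,s[1]+100+(s[3]-1)/2),.1)[:2]
    print('tcp',p.round(4),'foot-tcp',((f.x-p[:2])*1e3).round(1),np.median(np.abs(f.fun))*1e3,'wick',W.round(4),'candle',C.round(4),'move',((W-f.x)*1e3).round(1))
    # table silhouettes left/right of the shade
    for v in (200,215,230):
        r=im[v];t=(np.abs(r-[232,212,176]).sum(1)<30)
        L=max([u for u in range(200,270) if t[u]],default=None);Rr=min([u for u in range(290,380) if t[u]],default=None);print(v,L,Rr,end=' | ')
    print()
E
python3 m.py
```

```text
clock: 24.75
tool_pos: [0.5734, 0.0851, 0.1991]
orientation: [-179.9, 0.0, -90.0]
force: [-0.3, 0.1, -2.6]
opening: 0.0686
gripper_force: 30.0
tcp [0.5733 0.085  0.1991] foot-tcp [-1.3  3.5] 0.2667642694520467 wick [0.5728 0.021 ] candle [0.5735 0.0218] move [  0.8 -67.5]
200 242 319 | 215 234 327 | 230 269 290 | 
tcp [0.5733 0.0849 0.199 ] foot-tcp [-1.3  3.6] 0.2255911595203941 wick [0.5728 0.0213] candle [0.5734 0.0217] move [  0.9 -67.3]
200 242 319 | 215 234 327 | 230 269 290 | 
tcp [0.5732 0.0849 0.1989] foot-tcp [-1.3  3.6] 0.23119187894169238 wick [0.5727 0.0212] candle [0.5734 0.0216] move [  0.9 -67.3]
200 242 319 | 215 234 327 | 230 269 290 | 
tcp [0.5732 0.0849 0.1988] foot-tcp [-1.4  3.6] 0.2261485229695763 wick [0.5729 0.0212] candle [0.5733 0.0216] move [  1.1 -67.4]
200 242 319 | 215 234 327 | 230 269 290 |
```

```bash
python3 -m creep '[{"grip":1,"delta_pos":[0,0,-0.15],"rotation":[0,0,0]},{"grip":1,"delta_pos":[0,0,-0.25],"rotation":[0,0,0]},{"grip":1,"delta_pos":[0,0,-0.25],"rotation":[0,0,0]}]'
python3 -m creep '[{"grip":1,"delta_pos":[0.15,-0.01,0],"rotation":[0,0,0]},{"grip":1,"delta_pos":[0.3,-0.01,0],"rotation":[0,0,0]},{"grip":1,"delta_pos":[0.45,-0.01,0],"rotation":[0,0,0]},{"grip":1,"delta_pos":[0.6,-0.01,0],"rotation":[0,0,0]},{"grip":1,"delta_pos":[0.67,-0.01,0],"rotation":[0,0,0]}]'
python3 -m creep '[{"grip":1,"delta_pos":[0,0,0],"rotation":[0,0,0]},{"grip":1,"delta_pos":[0,0,0],"rotation":[0,0,0]},{"grip":1,"delta_pos":[0,0,0],"rotation":[0,0,0]}]'
python3 -m creep '[{"grip":1,"delta_pos":[0,0,0.1],"rotation":[0,0,0]},{"grip":1,"delta_pos":[0,0,0.2],"rotation":[0,0,0]},{"grip":1,"delta_pos":[0,0,0.3],"rotation":[0,0,0]},{"grip":1,"delta_pos":[0,0,0.4],"rotation":[0,0,0]},{"grip":1,"delta_pos":[0,0,0.4],"rotation":[0,0,0]}]'
```

```text
clock: 25.25
tool_pos: [0.5741, 0.0852, 0.2254]
orientation: [-179.8, 0.1, -90.0]
force: [0.6, -0.2, -1.8]
opening: 0.0686
gripper_force: 30.0
clock: 25.75
tool_pos: [0.5739, 0.0159, 0.2234]
orientation: [180.0, -0.0, -90.1]
force: [-1.4, -0.1, -2.9]
opening: 0.0685
gripper_force: 30.0
clock: 26.05
tool_pos: [0.5742, 0.0183, 0.2236]
orientation: [-180.0, 0.0, -90.0]
force: [0.1, -0.3, -2.0]
opening: 0.0686
gripper_force: 30.0
clock: 26.55
tool_pos: [0.573, 0.0178, 0.1813]
orientation: [179.8, -0.0, -90.0]
force: [-0.4, -0.3, -2.6]
opening: 0.0684
gripper_force: 30.0
```

```bash
python3 -m creep '[{"grip":1,"delta_pos":[0,0,0.1],"rotation":[0,0,0]},{"grip":1,"delta_pos":[0,0,0.2],"rotation":[0,0,0]},{"grip":1,"delta_pos":[0,0,0.3],"rotation":[0,0,0]},{"grip":1,"delta_pos":[0,0,0.4],"rotation":[0,0,0]},{"grip":1,"delta_pos":[0,0,0.4],"rotation":[0,0,0]}]'
python3 -m creep '[{"grip":1,"delta_pos":[0,0,0],"rotation":[0,0,0]},{"grip":1,"delta_pos":[0,0,0.05],"rotation":[0,0,0]},{"grip":1,"delta_pos":[0,0,0.1],"rotation":[0,0,0]},{"grip":1,"delta_pos":[0,0,0.12],"rotation":[0,0,0]},{"grip":1,"delta_pos":[0,0,0.12],"rotation":[0,0,0]}]'
```

```text
clock: 27.05
tool_pos: [0.5731, 0.0177, 0.1416]
orientation: [179.8, -0.0, -90.0]
force: [-0.3, -0.4, -3.2]
opening: 0.0685
gripper_force: 30.0
clock: 27.55
tool_pos: [0.5739, 0.0179, 0.1311]
orientation: [180.0, -0.0, -90.0]
force: [-0.5, -0.0, -2.0]
opening: 0.0683
gripper_force: 30.0
```

Shade foot is at about 32 mm, level with the boss top. I continue slowly.

```bash
python3 -m creep '[{"grip":1,"delta_pos":[0,0,0.03],"rotation":[0,0,0]},{"grip":1,"delta_pos":[0,0,0.06],"rotation":[0,0,0]},{"grip":1,"delta_pos":[0,0,0.08],"rotation":[0,0,0]},{"grip":1,"delta_pos":[0,0,0.08],"rotation":[0,0,0]}]'
python3 -m creep '[{"grip":1,"delta_pos":[0,0,0.02],"rotation":[0,0,0]},{"grip":1,"delta_pos":[0,0,0.04],"rotation":[0,0,0]},{"grip":1,"delta_pos":[0,0,0.05],"rotation":[0,0,0]},{"grip":1,"delta_pos":[0,0,0.05],"rotation":[0,0,0]}]'
```

```text
clock: 27.95
tool_pos: [0.5739, 0.0179, 0.1232]
orientation: [180.0, -0.0, -90.0]
force: [0.6, -0.4, -2.6]
opening: 0.0684
gripper_force: 30.0
clock: 28.35
tool_pos: [0.574, 0.0179, 0.1183]
orientation: [180.0, -0.0, -90.0]
force: [-0.2, 0.2, -1.5]
opening: 0.0683
gripper_force: 30.0
```

```bash
python3 -m creep '[{"grip":1,"delta_pos":[0,0,0.01],"rotation":[0,0,0]},{"grip":1,"delta_pos":[0,0,0.015],"rotation":[0,0,0]},{"grip":1,"delta_pos":[0,0,0.015],"rotation":[0,0,0]}]'
python3 -m creep '[{"grip":0.2,"delta_pos":[0,0,0],"rotation":[0,0,0]},{"grip":0.15,"delta_pos":[0,0,0],"rotation":[0,0,0]},{"grip":0.1,"delta_pos":[0,0,0],"rotation":[0,0,0]},{"grip":0,"delta_pos":[0,0,0],"rotation":[0,0,0]},{"grip":0,"delta_pos":[0,0,0],"rotation":[0,0,0]}]'
python3 -m creep '[{"grip":0,"delta_pos":[0,0,0],"rotation":[0,0,0]},{"grip":0,"delta_pos":[0,0,0],"rotation":[0,0,0]},{"grip":0,"delta_pos":[0,0,0],"rotation":[0,0,0]}]'
```

```text
clock: 28.65
tool_pos: [0.5742, 0.0179, 0.1172]
orientation: [-180.0, -0.0, -90.0]
force: [-0.1, -0.3, -1.1]
opening: 0.0686
gripper_force: 30.0
clock: 29.15
tool_pos: [0.5742, 0.018, 0.1171]
orientation: [-180.0, 0.0, -90.0]
force: [0.3, -0.1, -0.0]
opening: 0.0861
gripper_force: 0.0
clock: 29.45
tool_pos: [0.5742, 0.018, 0.1171]
orientation: [180.0, -0.0, -90.0]
force: [0.4, 0.9, 0.3]
opening: 0.0877
gripper_force: 0.0
```

Released. Now I rise straight up in two moves, move aside, and check numerically.

```bash
python3 -m creep '[{"grip":0,"delta_pos":[0,0,-0.1],"rotation":[0,0,0]},{"grip":0,"delta_pos":[0,0,-0.3],"rotation":[0,0,0]},{"grip":0,"delta_pos":[0,0,-0.5],"rotation":[0,0,0]},{"grip":0,"delta_pos":[0,0,-0.75],"rotation":[0,0,0]},{"grip":0,"delta_pos":[0,0,-1],"rotation":[0,0,0]}]'
python3 -m creep '[{"grip":0,"delta_pos":[-0.3,0,-0.3],"rotation":[0,0,0]},{"grip":0,"delta_pos":[-0.6,0,-0.5],"rotation":[0,0,0]},{"grip":0,"delta_pos":[-1,0,-0.6],"rotation":[0,0,0]},{"grip":0,"delta_pos":[-1,0,-0.6],"rotation":[0,0,0]}]'
python3 -m creep '[{"grip":0,"delta_pos":[-0.3,0,0],"rotation":[0,0,0]},{"grip":0,"delta_pos":[-0.6,0,0],"rotation":[0,0,0]},{"grip":0,"delta_pos":[-1,0,0],"rotation":[0,0,0]},{"grip":0,"delta_pos":[-1,0,0],"rotation":[0,0,0]}]'
python3 - <<'E'
from h import *
q=snap('scene','fin.png');A=np.linspace(0,6.283,120)
def box(s,xy,parts):
    P=np.array([proj(s,(xy[0]+r*np.cos(a),xy[1]+r*np.sin(a),z)) for r,z in parts for a in A]);return np.r_[P.min(0),P.max(0)].round(1)
print('pred shade home',box(q,(.5735,.0178),[(.034,.018),(.034,.138)]),'base',box(q,(.5735,.0178),[(.058,0),(.058,.012)]))
h=cv2.cvtColor(q['color'],cv2.COLOR_RGB2HSV)
for nm,lo,hi in[('amber+brass',(3,90,60),(30,255,255)),('amber dark',(3,90,60),(16,255,255))]:
    x,y,W,H=cv2.boundingRect(cv2.inRange(h[175:275,285:355],lo,hi));print(nm,x+285,y+175,x+285+W,y+175+H)
old=cv2.imread('pics/scene.png')[...,::-1]; d=(np.abs(old.astype(int)-q['color']).sum(2)>90).astype(np.uint8)
d=cv2.morphologyEx(d,cv2.MORPH_OPEN,np.ones((3,3)))
n,l,st,c=cv2.connectedComponentsWithStats(d);print([s.tolist() for s in st[1:] if s[4]>15])
print(h[175:245:5,318].tolist())
o=ctrl.get_obs();print(o['clock'],o['tool_pos'],o['force'])
E
```

```text
clock: 29.95
tool_pos: [0.5741, 0.0179, 0.2188]
orientation: [-180.0, 0.0, -90.0]
force: [0.1, 0.4, 0.1]
opening: 0.0874
gripper_force: 0.0
clock: 30.35
tool_pos: [0.575, 0.1216, 0.2799]
orientation: [-179.8, 0.1, -89.8]
force: [-0.8, 0.0, -0.2]
opening: 0.0877
gripper_force: 0.0
clock: 30.75
tool_pos: [0.574, 0.2212, 0.2771]
orientation: [-180.0, 0.0, -89.8]
force: [0.1, -0.5, -0.3]
opening: 0.0874
gripper_force: 0.0
pred shade home [300.8 189.8 337.  247.4] base [290.  213.7 341.7 261. ]
amber+brass 291 175 347 262
amber dark 303 191 338 246
[[368, 0, 37, 8, 206], [442, 0, 14, 3, 35], [492, 0, 68, 54, 2727], [400, 5, 9, 17, 95], [354, 7, 5, 10, 31], [361, 11, 5, 7, 29], [329, 16, 19, 35, 507], [363, 35, 64, 45, 1345], [417, 43, 143, 213, 13937], [302, 192, 35, 52, 1237]]
[[20, 159, 183], [20, 159, 191], [20, 154, 212], [19, 75, 180], [16, 162, 146], [16, 154, 147], [16, 133, 150], [26, 27, 232], [23, 34, 222], [17, 148, 157], [16, 143, 153], [16, 161, 128], [17, 156, 132], [16, 156, 136]]
30.8 [0.57384986 0.21961753 0.27709566] [ 0.06985664 -0.56118146  0.28334091]
```

The shade silhouette matches the fully home prediction, and the difference image shows no change at the jar, brush, cups, bowl or frame. I hand in.

```bash
python3 -c "
from plant import ctrl
print(ctrl.close_job())"
```

```text
the job is handed in; nothing more can be done
None
```

The job is handed in at about 31 s of the 72 s limit: two full strokes were swept, the brush is back in its jar, and the shade sits on the lamp's flange (final image check matched within about 2 pixels); the other wares show no change, and no verdict came back.

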